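# Pin the damper to its foot bracket and show the joint to the inspection camera

## Robot

A 6-joint arm with a two-finger parallel gripper is mounted at the origin on the work surface. World frame = base frame: x ahead of the robot, y to its left, z up, the work surface at z = 0. Lengths are in m, angles in rad, forces in N, time in s.
With the tool pointing down it reaches from about 0.375 to 0.925 m from the base axis. Payload 5.7 kg.
Tool frame: the origin (TCP) lies at the very end of the fingers, on their centre line; the grasp point (between the pads) lies 19 mm behind it; z points along the fingers, y is the line along which they close (so a half turn about z gives the same grasp; the last joint's range is limited). The gripper opens to 85 mm and grips with 20 to 120 N. Pads are 22 mm wide; open, the fingers measure 114 mm over their backs; the gripper's body (76 mm by 85 mm) begins 54 mm behind the grasp point. The pads swing forward as they close: fully open they stand 13 mm farther back than shut.
Start: joints at [1.091, 0.359, 1.51, -0, 1.272, -0.115], TCP at [0.214, 0.56, 0.231] pointing down, gripper open.
Joint ranges: [-2.97, 2.97], [-1.01, 2.36], [0.21, 2.38], [-0.96, 4.11], [0.2, 2.71], [-2.98, 2.98]. Speed limits (rad/s): [2.39, 2.39, 3.14, 3.14, 3.14, 3.14].

## Interface

Orientations are given as [roll, pitch, yaw] about the fixed x, y, z axes, in that order (R = Rz(yaw) Ry(pitch) Rx(roll)).
In Python, from workcell import observe, snapshot, camera_params, arm gives the robot as it stands.
- The arm moves only by the tool move_arm, never from a script. Its argument "series" is a list of rows, each a list of 3 entries, a list of its own where there are three numbers: the turn, a rotation vector about the tool's x, y, z in rad, then the shift along the tool's x, y, z in mm, then the opening, from 0 (shut) to 1 (fully open). In form: [[[rx, ry, rz], [dx, dy, dz], grip], ...]. A call has 1 to 12 rows; each row is the pose to reach, as a shift and turn from the pose commanded when the call began, along the tool's axes at that moment; what a row does not reach only later rows make up. A row lasts 1/10 s, in which the tool goes at most 50 mm and 8.59 degrees, less where a joint would pass 70% of its speed; a pose out of reach is approached as far as the arm can. A call with a gripper value outside its range is refused whole. The fingers move at their own pace and stop on an object; "squeeze" is the grip in N (left out, the last holds). Time passes only in rows, so rows that repeat a pose let the fingers close. It gives the time, the measured TCP pose, the force, the opening and the grip force at its end, in the units of the state.
- observe(): the state, without advancing time (a new reading comes with each control period).
- snapshot(name): name is "side" or "top" or "wrist"; returns the picture (400x640x3 uint8, red, green, blue); there is no depth.
- camera_params(name): a dict with "fx", "fy", "cx", "cy" (pixels), "k1" (the pictures are not rectified: a ray, as slopes to the right and down, at radius r is drawn at 1 + k1 r^2 times it, then the intrinsics apply), "xyz" and "rotation" of the camera in the world. Camera axes: x right, y down, z forward; pixel columns grow to the right and rows downward; lengths in m; the calibration is good to about 2 mm. A picture is of the moment at which its call begins: read the wrist's pose just before it. camera_params takes no time and is no camera call; for the wrist camera it gives the pose at the moment of the call.
- arm.sign_off(): hands the job in; it is judged then, once.
The state is a dict: "time_s": time; "joints": joint angles; "qd": joint speeds; "joint_torque": joint torques, N m; "ee_pos": TCP position; "eef_rot": TCP orientation; "force": force on the tool from outside, world axes, zero at the start; "ft_torque": the same for the moment, N m; "finger_gap": finger opening in m; "gripper_force": force on a finger pad.
Only numpy, scipy, OpenCV 4.12 (cv2) and the standard library are available. Lean on these libraries where they do the work, as an engineer would, in place of code of your own. Each camera call takes 0.05 s, during which the arm holds its last target. There are 200 camera calls.

## Task

Fit the orange retaining pin fully home through the bracket and the damper's eye where they lie lined up in the cradle, and let the pin go. Then lift the damper out with the bracket hanging on the pin alone, and present the pinned joint to the inspection camera: eye 15 cm straight in front of the lens and at lens height, damper level and square across the camera's view, pin head up. Finish while still holding it there, steady in the air; leave everything else on the bench as it is and do not touch the camera or its stand.

Things in the scene. Friction and masses are not known exactly. Their poses are not given: they have to be found in the camera images.
- damper: Washing-machine damper, about 420 g, loose, level in the cradle: white tube 34 mm in diameter, 120 mm long; 18 mm rod; a grey eye (26 mm wide, 25 mm tall, 14.5 mm upright bore) at each end. Origin: middle of the tube, on its axis, 47.5 mm above the bench. x away from the bracket, z up. Tube free of the cradle from x = -35 to +55 mm, 35 mm of air below its axis. Pinned, it balances near x = -25 mm.
- damper_eye (a point): Centre of the damper's rod-end eye, which stands between the bracket's lugs: 98 mm from the tube's middle, at the damper's x = -98 mm, on its axis. Axes as the damper's.
- bracket: The damper's bright steel U bracket, 100 g, loose in the cradle round the rod-end eye: two level lugs 42 x 32 x 4 mm, 27 mm apart, and an upright foot plate 60 x 35 mm joining them, 30 mm from the hole axis towards -x. The lugs' 13.5 mm holes and the eye's bore are in line. Origin: on the hole axis, under the lower lug, 30 mm above the bench; z up. The pin's end has 18 mm of free depth below it.
- bracket_hole (a point): Centre of the mouth of the upper lug's hole, on the lug's top face (65 mm above the bench in the cradle). Axes as the bracket's.
- bracket_mid (a point): Point on the bracket's hole axis halfway between the two lugs. The eye's centre lies here, within play.
- pin: The retaining pin, orange plastic, 25 g, standing head up in one of the pin block's three holes: round shank 12 mm in diameter and 50 mm long with a tapered end, round head 20 mm in diameter and 16 mm tall on top. Origin: at the shank's lower end, on the axis; z up towards the head.
- pin_shoulder (a point): Point on the pin's axis at the underside of its head, 50 mm above the shank's end. The head rests here on the pin block's top, and on the bracket's upper lug when the pin is fully home. Axes as the pin's.
- cradle: Assembly cradle fixed to the bench: wooden board 245 x 80 x 12 mm with black rests (a V under the tube at x = -46 mm, a flat rest with end stop under the far eye, rails and side guides under the bracket). Damper and bracket only lie in it and lift straight up. Origin: on the bench under the tube's middle; axes as the damper's.
- pin_block: Fixed wooden block 150 x 44 x 56 mm with three through holes of 14 mm, 48 mm apart along its x axis, for standing pins. Origin: centre of its underside; top 56 mm above the bench.
- blue_pin: Blue pin of another model (10 mm shank), in the pin block. Origin at its shank's end. Not to be used.
- black_pin: Black pin of another model (10 mm shank), in the pin block. Origin at its shank's end. Not to be used.
- camera_stand: Inspection camera's stand, fixed: dark base plate 120 x 140 mm, steel post 20 mm thick, 340 mm tall, and on it the silver camera with black lens and white ring light. Origin: on the bench straight below the lens's front face; the lens looks level along -x, the post is at x = +120 mm, the base plate from x = 20 to 140 mm. Not to be touched.
- camera_lens (a point): Centre of the camera lens's front face, 180 to 240 mm above the bench. Axes as the stand's: the camera looks along -x (level), y is level across its view, z up.
- worn_damper: Old dark damper of the same shape lying on the bench. Bystander. Origin: middle of its tube.
- spare_bracket: Dark steel bracket of the same shape lying on the bench, 35 mm tall. Bystander. Origin: on its hole axis, on the bench.
- screwdriver: Screwdriver lying on the bench. Bystander.
- wrench: Wrench lying on the bench. Bystander.
- screw_jar: Glass jar with white lid, 60 mm in diameter, 70 mm tall. Bystander. Origin: centre of its underside.
- pump_filter: White drain-pump filter, flange 62 mm in diameter, 67 mm tall, standing on its flange. Bystander. Origin: centre of its underside.
There are look-alikes about, which are no part of the job. What is shaped like the bracket but blue or yellow is not meant.

How it is judged:
On the way:
1. the orange pin is fully home through the bracket's lugs and the damper's eye and let go, with damper and bracket still lying in the cradle (distance between pin_shoulder and bracket_hole below 0.005 m and angle between the z axis of pin and the z axis of bracket, either way round below 0.12 rad and distance between damper_eye and bracket_mid below 0.006 m and contact force between pin and the fingers below 0.1 N and distance of each of damper, bracket from where it was at the start of the episode below 0.012 m), for 0.2 s.
At the end, for the whole second after the job is handed in: Fingers hold the damper still in the air; bracket hangs on it by the pin alone, pin head within 5 mm of the lug, up. Eye 120-180 mm before the lens, within 20 mm of its axis sideways and in height; damper level and unrolled within 10 deg, square to the view within 11 deg; bystanders within 30 mm (distance between pin_shoulder and bracket_hole below 0.005 m and angle between the z axis of pin and the z axis of bracket, either way round below 0.12 rad and distance between damper_eye and bracket_mid below 0.006 m and contact force between each of pin, bracket and the fingers below 0.1 N and x of damper_eye in the frame of camera_lens between -0.18 and -0.12 m and y of damper_eye in the frame of camera_lens between -0.02 and 0.02 m and z of damper_eye in the frame of camera_lens between -0.02 and 0.02 m and angle between damper's own x axis and vertical between 1.3908 and 1.7508 rad and angle between damper's own z axis and vertical below 0.18 rad and angle between pin's own z axis and vertical below 0.3 rad and angle between the x axis of damper and the x axis of camera_lens, either way round above 1.3708 rad and contact force between damper and the fingers above 2 N and contact force between each of bracket, damper and cradle below 0.05 N and contact force between each of damper, bracket and camera_stand below 0.05 N and linear speed of damper below 0.02 m/s and linear speed of bracket below 0.03 m/s and distance of each of blue_pin, black_pin, worn_damper, spare_bracket, screwdriver, wrench, screw_jar, pump_filter from where it was at the start of the episode below 0.03 m); the arm keeps its last pose, push and grip.
It fails at once if the inspection camera or its stand is touched (more than 2 N) (contact force between camera_stand and anything else above 2 N).
It fails at once if a bystander is moved by more than 30 mm (distance of any of blue_pin, black_pin, worn_damper, spare_bracket, screwdriver, wrench, screw_jar, pump_filter from where it was at the start of the episode above 0.03 m).
It also fails if it takes over 58 s, if anything falls off the work surface, if the arm or the gripper's body presses on something with over 40 N, if the wrist force passes 120 N, or if a joint passes its speed limit or range.

## Working session

There is one attempt and no reset: what is moved stays moved. The work goes in short steps, Python scripts to look and compute and a tool call to move; the robot and the scene stay as the last step left them, time stands still between calls to the robot, and variables do not carry over. Pictures are saved under pics/ and viewed, at most 12 in all, crops included, and the job is handed in when it is done.

Besides the shell and the picture viewer there is one more tool, called as name(argument=value, ...) on one line, values as JSON. move_arm: Moves the arm, as the interface text tells. Its arguments: {"type":"object","properties":{"series":{"type":"array","items":{"type":"array"}},"squeeze":{"type":"number"}},"required":["series"]}

```bash
mkdir -p pics; cat > h.py <<'E'
import numpy as np, cv2
from workcell import observe, snapshot, camera_params, arm
def ray(p,uv):
    x=(uv[0]-p['cx'])/p['fx']; y=(uv[1]-p['cy'])/p['fy']
    rd=np.hypot(x,y); r=rd
    for _ in range(30): r=rd/(1+p['k1']*r*r)
    s=r/rd if rd>0 else 1
    d=np.array(p['rotation'])@np.array([x*s,y*s,1.]); return np.array(p['xyz']),d/np.linalg.norm(d)
def plane(p,uv,z):
    o,d=ray(p,uv); return o+d*(z-o[2])/d[2]
def tri(p1,a,p2,b):
    o1,d1=ray(p1,a); o2,d2=ray(p2,b)
    s=np.linalg.lstsq(np.c_[d1,-d2],o2-o1,rcond=None)[0]
    A=o1+d1*s[0];B=o2+d2*s[1]; return (A+B)/2,np.linalg.norm(A-B)
def proj(p,X):
    c=np.array(p['rotation']).T@(np.array(X)-np.array(p['xyz'])); x,y=c[:2]/c[2]; k=1+p['k1']*(x*x+y*y)
    return np.array([p['fx']*x*k+p['cx'],p['fy']*y*k+p['cy']])
def snap(n,f):
    p=camera_params(n); i=cv2.cvtColor(np.asarray(snapshot(n)),cv2.COLOR_RGB2BGR); cv2.imwrite('pics/'+f+'.png',i); return p,i
E
python3 - <<'E'
from h import *
for n in('top','side','wrist'):
    p,i=snap(n,n+'0'); print(n,p)
print(observe())
E
```

```text
top {'fx': 400.0886813066799, 'fy': 400.0886813066799, 'cx': 324.3994497728144, 'cy': 205.44549067709545, 'k1': 0.00803867913036916, 'xyz': array([ 0.34177073, -0.02473721,  1.1497152 ]), 'rotation': array([-2.93391009e+00,  1.66681430e-03, -1.53540086e+00])}
side {'fx': 488.46653412242614, 'fy': 488.46653412242614, 'cx': 316.3653455666929, 'cy': 187.64915676412716, 'k1': -0.042550375245229075, 'xyz': array([ 0.07831071, -1.02392719,  0.89486723]), 'rotation': array([-2.18924075,  0.01867126, -0.45223486])}
wrist {'fx': 341.787582339117, 'fy': 341.787582339117, 'cx': 320.1324631179228, 'cy': 201.98195100836296, 'k1': -0.04806871061403422, 'xyz': array([0.13644553, 0.59113336, 0.37159662]), 'rotation': array([2.81381673e+00, 1.15890673e-03, 1.20536920e+00])}
{'time_s': 0.15, 'joints': array([ 1.09089893e+00,  3.59389409e-01,  1.51120105e+00, -3.66632068e-05,
        1.27252686e+00, -1.15131721e-01]), 'qd': array([-7.11681977e-04, -2.48710297e-03, -4.24261844e-03,  1.68077055e-03,
        9.83090775e-05, -1.50679931e-03]), 'joint_torque': array([ 1.26009036e-03, -5.28026748e+01, -2.78931588e+01, -3.02798708e-04,
        8.33550235e-03,  2.67593759e-05]), 'ee_pos': array([0.21382148, 0.56002223, 0.23061046]), 'eef_rot': array([-3.14007405e+00, -1.40354535e-04,  2.77683767e+00]), 'force': array([ 1.08400373, -0.39001203,  0.3939803 ]), 'ft_torque': array([-0.0470687 , -0.00331609, -0.03298524]), 'gripper_force': 0.0, 'finger_gap': 0.08515547390541094}
```

```bash
sed -i "s/^import numpy as np, cv2/import numpy as np, cv2\nfrom scipy.spatial.transform import Rotation as Ro/; s/np.array(p\['rotation'\])/Ro.from_euler('xyz',p['rotation']).as_matrix()/" h.py
python3 - <<'E'
import cv2
a=cv2.imread('pics/top0.png');cv2.imwrite('pics/top0v.png',cv2.resize(a,(800,500),interpolation=cv2.INTER_CUBIC))
a=cv2.imread('pics/side0.png');cv2.imwrite('pics/side0v.png',cv2.resize(a,(800,500),interpolation=cv2.INTER_CUBIC))
E
```

```text
(no output)
```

View pics/top0v.png

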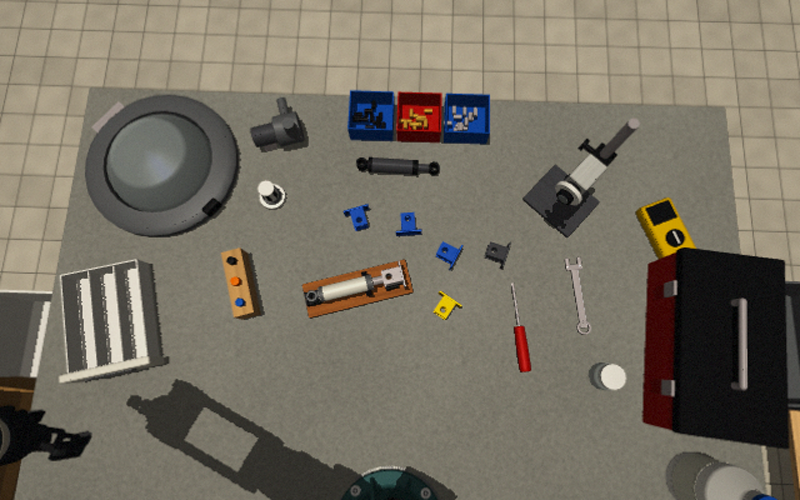

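View pics/side0v.png

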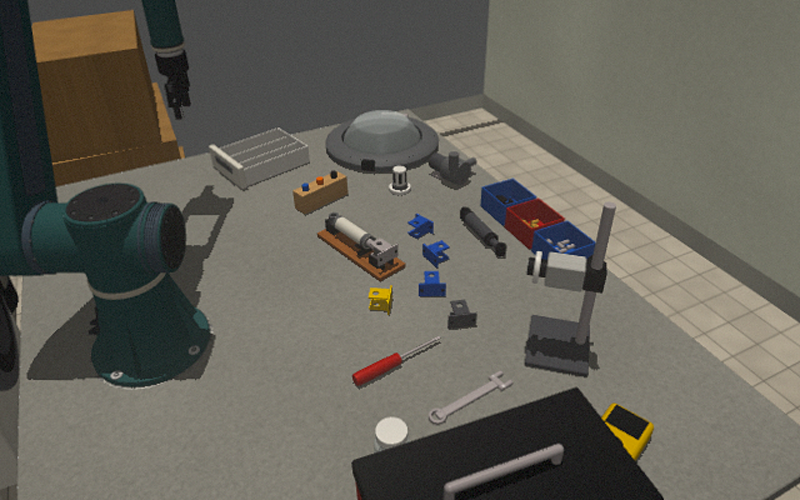

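The orange pin (top view, 800-px scale) is at (236,281), the middle hole of the block. Its neighbours are black (231,260) and blue (240,302). The bright bracket is at (394,276) in the cradle. Its look-alikes are blue brackets (357,216), (408,224) and (449,254), yellow (446,305) and dark spare (497,253). The worn damper is at (398,166). The lens is near (567,193) in the top view and (533,264) in the side view.

```bash
python3 - <<'E'
from h import *
t=cv2.imread('pics/top0.png');s=cv2.imread('pics/side0.png');pt=camera_params('top');ps=camera_params('side')
def blob(i,lo,hi,box):
    x0,y0,x1,y1=box; h=cv2.cvtColor(i,cv2.COLOR_BGR2HSV)[y0:y1,x0:x1]
    m=cv2.inRange(h,lo,hi);n,l,st,c=cv2.connectedComponentsWithStats(m)
    k=1+np.argmax(st[1:,4]);return c[k]+[x0,y0],st[k]
a,sa=blob(t,(4,190,150),(16,255,255),(170,205,205,250));b,sb=blob(s,(4,190,150),(16,255,255),(240,135,275,155))
print('pin',a,sa,b,sb,tri(pt,a,ps,b),plane(pt,a,.07))
for nm,u in(('bracket',(394,276)),('tubeL',(320,295)),('tubeR',(372,285)),('fareye',(313,297))):
    print(nm,plane(pt,np.array(u)/1.25,.064))
print('lens',tri(pt,np.array((567,194))/1.25,ps,np.array((533,264))/1.25))
print('postfoot?',tri(pt,np.array((634,123))/1.25,ps,np.array((609,207))/1.25))
def crop(i,x0,y0,w,h,k): return cv2.resize(i[y0:y0+h,x0:x0+w],(w*k,h*k),interpolation=cv2.INTER_CUBIC)
c=np.vstack([np.hstack([crop(t,415,90,100,75,4),crop(s,415,150,100,75,4)]),np.hstack([crop(t,240,205,100,50,4),crop(t,170,190,50,65,4)[:200],crop(s,235,130,50,50,4)])])
cv2.imwrite('pics/c1.png',c)
E
```

```text
pin [187.2195122  224.14634146] [14 16  7  7 41] [255.  142.5] [13  7  5  2 10] (array([0.50325894, 0.35800133, 0.06919794]), np.float64(0.0014028382604747967)) [0.50381923 0.35754378 0.07      ]
bracket [0.52631748 0.00893295 0.064     ]
tubeL [0.47863248 0.16872577 0.064     ]
tubeR [0.50463605 0.05634063 0.064     ]
fareye [0.47371898 0.18367427 0.064     ]
lens (array([ 0.68174791, -0.33413309,  0.19483465]), np.float64(0.0014972494572980455))
postfoot? (array([ 0.76436779, -0.40793562,  0.33818782]), np.float64(0.003201478115880621))
```

View pics/c1.png

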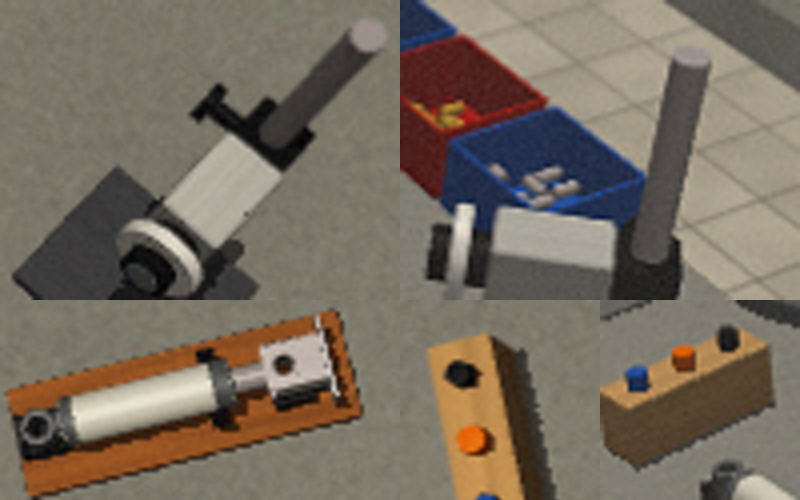

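```bash
cat >> h.py <<'E'
def go(xyz,yaw,o=None):
    """turn (rotvec) and shift (mm) in tool axes from the present pose to a tool-down pose"""
    o=o or observe(); R=Ro.from_euler('xyz',o['eef_rot']); T=Ro.from_euler('xyz',[np.pi,0,yaw])
    print('turn',(R.inv()*T).as_rotvec().round(4),'shift',((R.inv().apply(np.array(xyz)-o['ee_pos']))*1000).round(1),'t',o['time_s'])
E
python3 - <<'E'
from h import *
pt=camera_params('top');ps=camera_params('side')
a,b=[plane(pt,np.array(u)/1.25,.068)[:2] for u in((231,260),(240,302))]
a2,b2=[plane(pt,np.array(u),.072)[:2] for u in((170+62/4,190+73/4),(170+490/4-0,0))] if 0 else (a,b)
d=b-a; print('row',a,b,np.linalg.norm(d),np.degrees(np.arctan2(d[1],d[0])))
yaw=np.arctan2(-d[1],-d[0]); print(yaw)
go([.5035,.358,.18],yaw)
print(tri(pt,(450.3,157.3),ps,(423.5,213)))
E
```

```text
row [0.54881687 0.36969753] [0.45684782 0.34022584] 0.0965758122438134 -162.2318260242615
0.3101131379438077
turn [-8.0000e-04  1.8000e-03  2.4667e+00] shift [-342.7  -85.3   50.7] t 0.15
(array([ 0.67887539, -0.32837398,  0.18652578]), np.float64(0.001478613898667662))
```

move_arm(series=[[[0,0,-0.675],[-343,-85,50],1],[[0,0,-0.675],[-343,-85,50],1],[[0,0,-0.675],[-343,-85,50],1],[[0,0,-0.675],[-343,-85,50],1],[[0,0,-0.675],[-343,-85,50],1],[[0,0,-0.675],[-343,-85,50],1],[[0,0,-0.675],[-343,-85,50],1],[[0,0,-0.675],[-343,-85,50],1],[[0,0,-0.675],[-343,-85,50],1],[[0,0,-0.675],[-343,-85,50],1],[[0,0,-0.675],[-343,-85,50],1]])

```text
time_s: 1.25
ee_pos: [0.5028, 0.3596, 0.1813]
eef_rot: [3.141, -0.001, -2.83]
force: [-1.3, 0.5, -0.2]
finger_gap: 0.0849
gripper_force: 0.0
```

```bash
python3 - <<'E'
from h import *
o=observe();print(o['ee_pos'],o['eef_rot'],o['joints'])
p,i=snap('wrist','w1')
h=cv2.cvtColor(i,cv2.COLOR_BGR2HSV)
for nm,lo,hi in(('or',(4,170,80),(18,255,255)),('bl',(100,150,50),(130,255,255))):
    m=cv2.inRange(h,lo,hi);n,l,st,c=cv2.connectedComponentsWithStats(m)
    for k in range(1,n):
        if st[k,4]>60: print(nm,c[k],st[k],plane(p,c[k],.072))
cv2.imwrite('pics/w1v.png',i)
E
```

```text
[0.50279091 0.35959646 0.18133972] [ 3.14117197e+00 -7.67786719e-04 -2.83023823e+00] [ 5.08819616e-01  4.31167372e-01  1.52686141e+00  6.07998838e-04
  1.18423427e+00 -1.37356039e+00]
or [315.52977413 195.82956879] [304 181  25  28 487] [0.50125163 0.35681297 0.072     ]
bl [315.92873563 134.03678161] [305 122  23  25 435] [0.45624498 0.34287112 0.072     ]
bl [ 33.67124362 258.39113378] [   0  228   75   55 2549] [0.62803606 0.14445922 0.072     ]
bl [ 15.01272265 386.93765903] [  0 371  38  29 786] [0.79008015 0.12598875 0.072     ]
```

View pics/w1v.png

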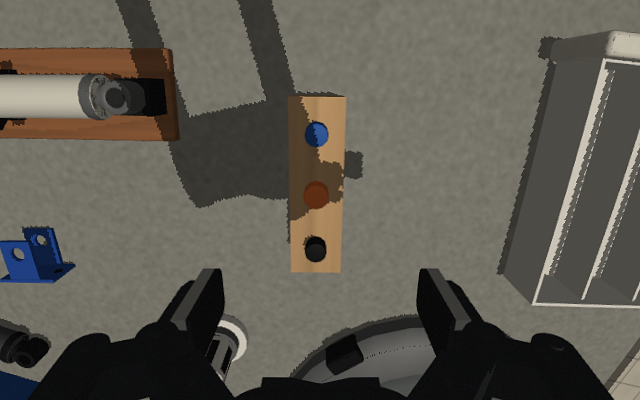

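move_arm(series=[[[0,0,0],[1,-2,40],0.7],[[0,0,0],[1,-2,80],0.7],[[0,0,0],[1,-2,100],0.7],[[0,0,0],[1,-2,110],0.7],[[0,0,0],[1,-2,115],0.7],[[0,0,0],[1,-2,115],0.7]])

```text
time_s: 1.9
ee_pos: [0.5037, 0.3572, 0.0667]
eef_rot: [3.141, 0.001, -2.83]
force: [0.5, 0.2, 0.4]
finger_gap: 0.0599
gripper_force: 0.0
```

```bash
python3 - <<'E'
from h import *
o=observe();print(o['ee_pos'],o['eef_rot'])
p,i=snap('wrist','w2')
h=cv2.cvtColor(i,cv2.COLOR_BGR2HSV)
m=cv2.inRange(h,(4,170,60),(18,255,255));n,l,st,c=cv2.connectedComponentsWithStats(m)
R=Ro.from_euler('xyz',o['eef_rot'])
for k in range(1,n):
    if st[k,4]>60:
        for z in(.064,.072): print(c[k],st[k],plane(p,c[k],z),R.inv().apply(plane(p,c[k],z)-o['ee_pos']))
print(R.inv().apply(np.array(p['xyz'])-o['ee_pos']))
E
```

```text
[0.50373327 0.35719663 0.06666253] [ 3.14148607e+00  5.01834591e-04 -2.83048338e+00]
[318.19941176 266.84      ] [ 297  242   43   50 1700] [0.50272694 0.35722513 0.064     ] [0.00095063 0.0003349  0.00266209]
[318.19941176 266.84      ] [ 297  242   43   50 1700] [0.49838503 0.35588209 0.072     ] [ 0.00549122  0.00038631 -0.00534018]
[ 0.08249341  0.00125819 -0.14104779]
```

Pin is within 1 mm. Descend 6 mm and close.

move_arm(series=[[[0,0,0],[1,0,6],0.7],[[0,0,0],[1,0,6],0.7],[[0,0,0],[1,0,6],0],[[0,0,0],[1,0,6],0],[[0,0,0],[1,0,6],0],[[0,0,0],[1,0,6],0],[[0,0,0],[1,0,6],0],[[0,0,0],[1,0,6],0]], squeeze=40)

```text
time_s: 2.75
ee_pos: [0.5031, 0.3563, 0.0607]
eef_rot: [-3.142, 0.001, -2.831]
force: [-0.6, -0.6, 4.9]
finger_gap: 0.0182
gripper_force: 39.0
```

move_arm(series=[[[0,0,0],[0,0,-25],0],[[0,0,0],[0,0,-60],0],[[0,0,0],[0,0,-100],0],[[0,0,0],[20,-80,-100],0],[[0,0,0],[40,-160,-100],0],[[0,0,0],[60,-240,-100],0],[[0,0,0],[75,-300,-100],0],[[0,0,0],[84,-337,-100],0],[[0,0,0],[84,-337,-100],0],[[0,0,0],[84,-337,-100],0],[[0,0,0],[84,-337,-100],0],[[0,0,0],[84,-337,-100],0]])

```text
time_s: 3.95
ee_pos: [0.5256, 0.0087, 0.16]
eef_rot: [3.141, -0.0, -2.835]
force: [-0.4, 0.7, -0.7]
finger_gap: 0.0178
gripper_force: 39.4
```

```bash
python3 - <<'E'
from h import *
o=observe();print(o['ee_pos'],o['eef_rot'],o['joints'])
p,i=snap('wrist','w3')
cv2.imwrite('pics/w3v.png',i)
E
```

```text
[0.52559744 0.00870379 0.16003183] [ 3.14105120e+00 -3.85286724e-04 -2.83458167e+00] [-1.15131228e-01  3.32434338e-01  1.75398622e+00  3.86158259e-04
  1.05574543e+00 -1.99312875e+00]
```

View pics/w3v.png

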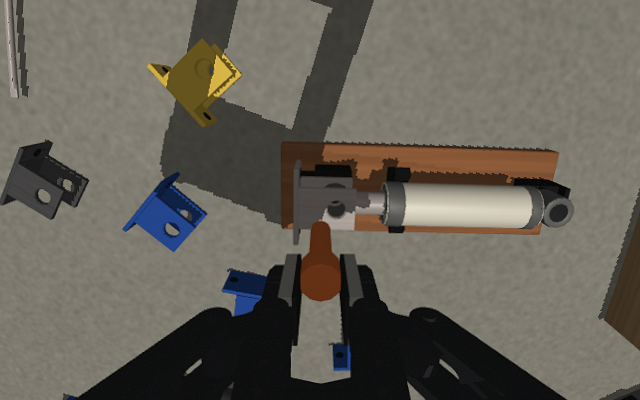

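```bash
python3 - <<'E'
from h import *
p,i=camera_params('wrist'),cv2.imread('pics/w3.png')
ps,s=snap('side','s3')
u=proj(ps,[.5256,.0087,.13]).astype(int);print(u)
def crop(i,x0,y0,w,h,k): return cv2.resize(i[y0:y0+h,x0:x0+w],(w*k,h*k),interpolation=cv2.INTER_CUBIC)
a=crop(i,270,155,130,140,4);b=crop(s,u[0]-45,u[1]-60,65,140,4)
c=np.hstack([a,b]);c=np.clip(c.astype(float)*1.5,0,255).astype(np.uint8)
cv2.imwrite('pics/c3.png',c)
R=Ro.from_euler('xyz',observe()['eef_rot']);e=observe()['ee_pos']
h=cv2.cvtColor(i,cv2.COLOR_BGR2HSV);m=cv2.inRange(h,(2,150,50),(18,255,255))
m[:,:300]=0;m[:,345:]=0
for r in range(218,300,5):
    x=np.where(m[r])[0]
    if len(x): print(r,x.min(),x.max(),end='; ')
h=cv2.cvtColor(s,cv2.COLOR_BGR2HSV);m=cv2.inRange(h,(2,150,50),(18,255,255))
print()
for r in range(u[1]-40,u[1]+40,2):
    x=np.where(m[r,u[0]-30:u[0]+30])[0]+u[0]-30
    if len(x): print(r,x.min(),x.max(),end='; ')
print('pred tip side',proj(ps,[.5256,.0087,.105]),'shoulder',proj(ps,[.5256,.0087,.155]))
print('pred tip wrist',proj(p,e+R.apply([0,0,.0547])),proj(p,e+R.apply([0,0,.0047])))
E
```

```text
[303 177]
223 314 325; 228 311 329; 233 311 329; 238 311 329; 243 310 330; 248 310 330; 253 308 332; 258 303 337; 263 301 339; 268 301 339; 273 300 340; 278 300 340; 283 300 340; 288 300 340; 293 304 337; 298 310 331; 
165 300 302; 167 300 302; 169 300 302; 171 302 303; 173 302 305; 175 302 305; 177 302 305; 179 302 305; 181 302 305; 183 303 305; 185 304 304; 187 273 273; 189 276 276; 191 276 276; 193 280 280; 195 273 282; 197 273 278; 199 273 286; 201 274 284; 203 277 285; 205 277 285; 207 282 317; 209 283 321; 211 289 315; 213 289 319; 215 291 298; pred tip side [304.22743036 184.94172613] shoulder [303.62777149 170.09697284]
pred tip wrist [319.12406295 226.43247548] [318.88076961 266.83196175]
```

View pics/c3.png

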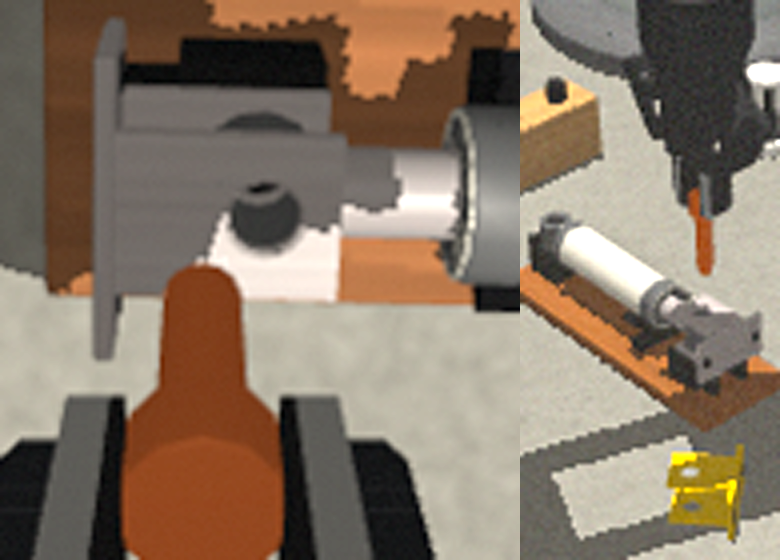

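```bash
python3 - <<'E'
from h import *
p,i=camera_params('wrist'),cv2.imread('pics/w3.png');o=observe()
R=Ro.from_euler('xyz',o['eef_rot']);e=o['ee_pos']
g=cv2.cvtColor(i,cv2.COLOR_BGR2GRAY)
for th in(50,60,70):
    m=(g[195:222,322:352]<th).astype(np.uint8);n,l,st,c=cv2.connectedComponentsWithStats(m)
    for k in range(1,n):
        if st[k,4]>80: print(th,c[k]+[322,195],st[k]+[322,195,0,0,0])
for u in((336.1,208.5),(336.1,209.5)):
    H=plane(p,u,.065);print('hole',H,R.inv().apply(H-e)*1000)
for z in(.107,.11):
    T=plane(p,(320,226.4),z);print('tip',T,R.inv().apply(T-e)*1000)
# tube edges direction in wrist
h=cv2.cvtColor(i,cv2.COLOR_BGR2HSV)
m=cv2.inRange(h,(15,5,110),(45,70,255))[170:245,400:525]
m=m>0
for x in(5,30,60,90,115):
    r=np.where(m[:,x])[0]+170;print(x+400,r.min(),r.max(),end='; ')
E
```

```text
50 [336.13125 209.675  ] [328 203  17  13 160]
60 [336.10227273 209.76136364] [327 203  19  14 176]
70 [336.28286853 208.24701195] [325 200  27  17 251]
hole [0.52415775 0.0239211  0.065     ] [-2.962645   13.05553212 95.05186851]
hole [0.52489871 0.02417071 0.065     ] [-3.74443232 13.06687199 95.05148061]
tip [0.52445867 0.01156659 0.107     ] [ 0.5460147   1.23000325 53.04507452]
tip [0.52325446 0.0111789  0.11      ] [ 1.81261837  1.23087057 50.04571572]
405 185 244; 430 186 244; 460 187 244; 490 187 244; 515 188 244;
```

move_arm(series=[[[0,0,0],[-3,12,10],0],[[0,0,0],[-3,12,20],0],[[0,0,0],[-3,12,28],0],[[0,0,0],[-3,12,32],0],[[0,0,0],[-3,12,32],0],[[0,0,0],[-3,12,32],0]])

```text
time_s: 4.65
ee_pos: [0.525, 0.022, 0.1282]
eef_rot: [-3.142, -0.0, -2.831]
force: [0.3, 0.8, -0.4]
finger_gap: 0.0181
gripper_force: 39.4
```

```bash
python3 - <<'E'
from h import *
o=observe();print(o['ee_pos'],o['eef_rot'])
p,i=snap('wrist','w4');ps,s=snap('side','s4');pt,t=snap('top','t4')
R=Ro.from_euler('xyz',o['eef_rot']);e=o['ee_pos']
def crop(i,u,w,h,k):
    x0=int(u[0]-w//2);y0=int(u[1]-h//2);print((x0,y0)); return cv2.resize(i[y0:y0+h,x0:x0+w],(w*k,h*k),interpolation=cv2.INTER_CUBIC)
H=[.528,.0205,.075]
c=np.hstack([crop(i,proj(p,H)+[0,10],80,100,6),crop(s,proj(ps,H),40,75,8)])
c=np.clip(c.astype(float)*1.4,0,255).astype(np.uint8)
cv2.imwrite('pics/c4.png',c)
print('tip pred',proj(p,e+R.apply([.000,.0007,.0547])),proj(ps,e+R.apply([0,.0007,.0547])))
E
```

```text
[0.52498656 0.02197149 0.12817889] [-3.14156154e+00 -2.70239922e-04 -2.83133928e+00]
(274, 190)
(283, 154)
tip pred [319.16686398 226.11823316] [302.29413047 191.51857469]
```

View pics/c4.png

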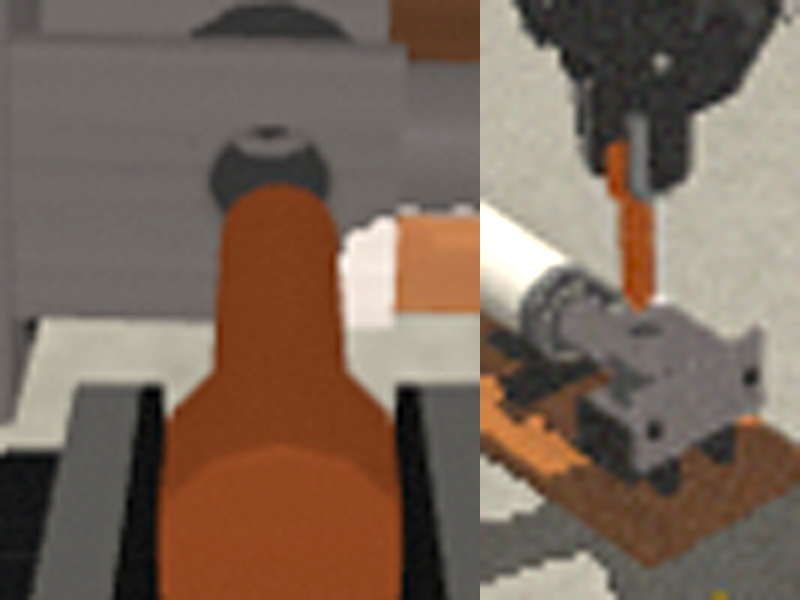

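```bash
python3 - <<'E'
from h import *
o=observe();p=camera_params('wrist')
R=Ro.from_euler('xyz',o['eef_rot']);e=o['ee_pos']
for u in((318.6,219.25),(318.6,218.5)): print('hole',R.inv().apply(plane(p,u,.065)-e)*1000)
print('tip',R.inv().apply(plane(p,(320.3,226.1),e[2]-.0547)-e)*1000, 'tipedge',R.inv().apply(plane(p,(320.3,190+185.5/6-.5),e[2]-.0547)-e)*1000)
E
```

```text
hole [ 1.00410834  0.29764515 63.64588887]
hole [ 1.52305798  0.29871551 63.64554713]
tip [-3.57644488e-03  1.38476764e+00  5.46995243e+01] tipedge [ 3.79155648  1.38641107 54.69702731]
```

move_arm(series=[[[0,0,0],[0.8,-1,0],0],[[0,0,0],[0.8,-1,3],0],[[0,0,0],[0.8,-1,6],0],[[0,0,0],[0.8,-1,9],0],[[0,0,0],[0.8,-1,12],0],[[0,0,0],[0.8,-1,15],0],[[0,0,0],[0.8,-1,16],0]])

```text
time_s: 5.5
ee_pos: [0.5244, 0.0208, 0.1119]
eef_rot: [3.142, -0.0, -2.831]
force: [0.6, -0.6, -0.3]
finger_gap: 0.0176
gripper_force: 39.5
```

move_arm(series=[[[0,0,0],[0,0,4],0],[[0,0,0],[0,0,8],0],[[0,0,0],[0,0,12],0],[[0,0,0],[0,0,16],0],[[0,0,0],[0,0,20],0],[[0,0,0],[0,0,24],0],[[0,0,0],[0,0,28],0],[[0,0,0],[0,0,30],0],[[0,0,0],[0,0,30],0]])

```text
time_s: 6.4
ee_pos: [0.5243, 0.0208, 0.082]
eef_rot: [3.141, -0.0, -2.831]
force: [-0.0, -0.4, 0.2]
finger_gap: 0.0178
gripper_force: 39.5
```

move_arm(series=[[[0,0,0],[0,0,4],0],[[0,0,0],[0,0,8],0],[[0,0,0],[0,0,10],0],[[0,0,0],[0,0,11.5],0],[[0,0,0],[0,0,11.5],0]])

```text
time_s: 6.9
ee_pos: [0.5244, 0.0208, 0.0706]
eef_rot: [3.142, -0.0, -2.831]
force: [-0.1, 0.0, -1.3]
finger_gap: 0.018
gripper_force: 39.5
```

Release a little and let it drop; then rise and check.

move_arm(series=[[[0,0,0],[0,0,0],0.5],[[0,0,0],[0,0,0],0.5],[[0,0,0],[0,0,0],0.5],[[0,0,0],[0,0,0],0.5],[[0,0,0],[0,0,-10],0.5],[[0,0,0],[0,0,-30],0.5],[[0,0,0],[0,0,-60],0.5],[[0,0,0],[0,0,-90],1],[[0,0,0],[0,0,-90],1],[[0,0,0],[0,0,-90],1]])

```text
time_s: 7.9
ee_pos: [0.5251, 0.0207, 0.162]
eef_rot: [-3.141, 0.002, -2.831]
force: [-1.2, -0.7, -0.7]
finger_gap: 0.0833
gripper_force: 0.0
```

```bash
python3 - <<'E'
from h import *
o=observe();print(o['ee_pos'],o['eef_rot'],o['joints'])
p,i=snap('wrist','w5');ps,s=snap('side','s5')
R=Ro.from_euler('xyz',o['eef_rot']);e=o['ee_pos']
u=proj(ps,[.5245,.021,.07]).astype(int)
h=cv2.cvtColor(i,cv2.COLOR_BGR2HSV);m=cv2.inRange(h,(3,190,60),(14,255,255))
n,l,st,c=cv2.connectedComponentsWithStats(m)
for k in range(1,n):
    if st[k,4]>100: print(c[k],st[k],plane(p,c[k],.077))
b=cv2.resize(s[u[1]-30:u[1]+30,u[0]-40:u[0]+25],None,fx=6,fy=6,interpolation=cv2.INTER_CUBIC)
a=cv2.resize(i[140:300,200:640],None,fx=400/440,fy=400/440)
a=cv2.copyMakeBorder(a,0,b.shape[0]-a.shape[0],0,0,cv2.BORDER_CONSTANT)
cv2.imwrite('pics/c5.png',np.hstack([a,b]))
E
```

```text
[0.5250716  0.02073833 0.1620235 ] [-3.14057580e+00  2.17502430e-03 -2.83137493e+00] [-9.19605754e-02  3.28278688e-01  1.75452316e+00 -9.69017341e-05
  1.05639131e+00 -1.97292594e+00]
[320.43234837 206.77138414] [307 192  27  30 643] [0.52298819 0.02156111 0.077     ]
```

View pics/c5.png

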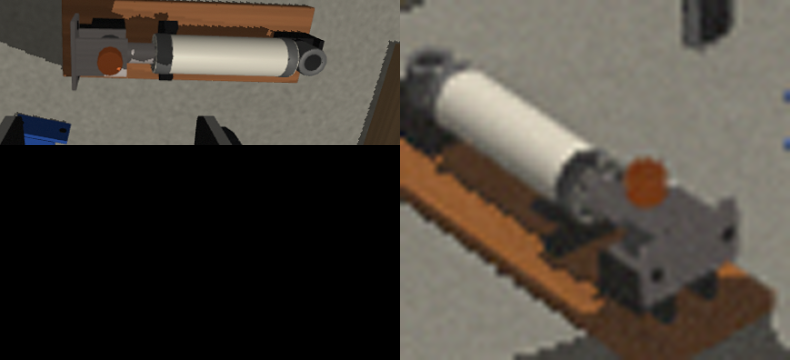

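move_arm(series=[[[0,0,0],[0,0,20],0],[[0,0,0],[0,0,50],0],[[0,0,0],[0,0,60],0],[[0,0,0],[0,0,60],0],[[0,0,0],[0,0,60],0],[[0,0,0],[0,0,70],0],[[0,0,0],[0,0,76],0],[[0,0,0],[0,0,79],0],[[0,0,0],[0,0,80],0],[[0,0,0],[0,0,81],0],[[0,0,0],[0,0,81.5],0]])

```text
time_s: 9.1
ee_pos: [0.5245, 0.0208, 0.0809]
eef_rot: [-3.141, 0.0, -2.831]
force: [-6.0, 0.6, 21.7]
finger_gap: -0.0001
gripper_force: 10.7
```

```bash
python3 - <<'E'
from h import *
p,i=camera_params('wrist'),cv2.imread('pics/w5.png')
# w5 pose: recompute camera from stored tool pose
o=observe();R=Ro.from_euler('xyz',o['eef_rot']);Rc=Ro.from_euler('xyz',p['rotation'])
e5=np.array([0.5250716,0.02073833,0.1620235]);R5=Ro.from_euler('xyz',[-3.1405758,2.17502e-3,-2.83137493])
q=dict(p);q['xyz']=e5+R5.apply(R.inv().apply(np.array(p['xyz'])-o['ee_pos']));q['rotation']=(R5*R.inv()*Rc).as_euler('xyz')
h=cv2.cvtColor(i,cv2.COLOR_BGR2HSV);m=cv2.inRange(h,(12,4,150),(50,90,255));m[:,:370]=0;m[:,540:]=0;m[:170]=0;m[235:]=0
n,l,st,c=cv2.connectedComponentsWithStats(m);k=1+np.argmax(st[1:,4]);m=(l==k);print(c[k],st[k])
P=[]
for x in range(st[k,0]+8,st[k,0]+st[k,2]-8,8):
    r=np.where(m[:,x])[0];P.append(plane(q,(x,(r.min()+r.max())/2),.0475)[:2])
P=np.array(P);d=P[-1]-P[0];vx,vy,x0,y0=cv2.fitLine(P.astype(np.float32),cv2.DIST_L2,0,.01,.01).ravel();print('dir',vx,vy,np.degrees(np.arctan2(vy,vx)),x0,y0)
print('fareye',plane(q,(543,207),.06),'head',plane(q,(320.4,206.8),.073))
ends=[plane(q,(x,c[k][1]),.0645) for x in(st[k,0],st[k,0]+st[k,2])];print(ends)
E=np.array([.5242,.0212]);D=np.array([vx,vy])*np.sign(vy);print('perp miss of eye',np.cross(np.r_[D,0],np.r_[E-[x0,y0],0])[2])
C=E+.098*D;print('centre',C,'grasp',E+.076*D)
E
```

```text
[451.73401535 204.2687747 ] [ 387  185  130   39 4301]
dir 0.27422568 -0.9616654 -74.08412 0.49931577 0.123502456
fareye [0.47671872 0.18701034 0.06      ] head [0.52439667 0.02198556 0.073     ]
[array([0.51037647, 0.06927255, 0.0645    ]), array([0.48040219, 0.16297874, 0.0645    ])]
perp miss of eye 0.0041236564163747436
centre [0.49732588 0.11544321] grasp [0.50335885 0.09428657]
```

```bash
python3 - <<'E'
from h import *
go([.5033,.0945,.13],1.852)
E
```

```text
turn [0.0000e+00 3.0000e-04 1.5999e+00] shift [ -2.3  76.6 -49.2] t 9.1
```

move_arm(series=[[[0,0,0],[0,0,-25],0],[[0,0,0],[0,0,-49],1],[[0,0,1.6],[-2,77,-49],1],[[0,0,1.6],[-2,77,-49],1],[[0,0,1.6],[-2,77,-49],1],[[0,0,1.6],[-2,77,-49],1],[[0,0,1.6],[-2,77,-49],1],[[0,0,1.6],[-2,77,-49],1],[[0,0,1.6],[-2,77,-49],1],[[0,0,1.6],[-2,77,-49],1],[[0,0,1.6],[-2,77,-49],1],[[0,0,1.6],[-2,77,-49],1]])

```text
time_s: 10.3
ee_pos: [0.5029, 0.0947, 0.1284]
eef_rot: [3.141, 0.0, 1.959]
force: [-0.2, 0.1, -0.3]
finger_gap: 0.0853
gripper_force: 0.0
```

move_arm(series=[[[0,0,0],[0,0,0],1],[[0,0,0],[0,0,0],1],[[0,0,0],[0,0,0],1]])

```text
time_s: 10.6
ee_pos: [0.5029, 0.0947, 0.1284]
eef_rot: [3.142, 0.0, 1.968]
force: [0.2, -0.7, 0.7]
finger_gap: 0.0855
gripper_force: 0.0
```

```bash
python3 - <<'E'
from h import *
o=observe();print(o['ee_pos'],o['eef_rot'],o['joints'],o['finger_gap'])
go([.5033,.0945,.029],1.852)
p,i=snap('wrist','w6')
h=cv2.cvtColor(i,cv2.COLOR_BGR2HSV)
cv2.imwrite('pics/w6v.png',i)
E
```

```text
[0.50291584 0.09471895 0.12836523] [3.14152355e+00 1.19683101e-04 1.96838070e+00] [ 5.11802766e-02  3.56572989e-01  1.81648111e+00 -1.08146383e-04
  9.68432925e-01 -3.46342833e-01] 0.08548595658750774
turn [1.000e-04 1.000e-04 1.164e-01] shift [-0.3  0.3 99.4] t 10.6
```

View pics/w6v.png

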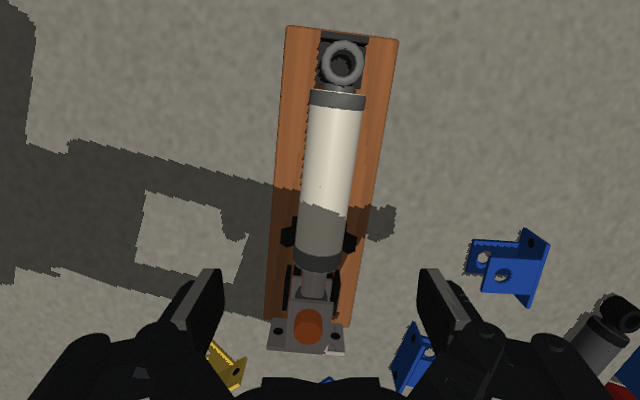

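```bash
python3 - <<'E'
from h import *
p=camera_params('wrist')
a=plane(p,(308,326),.076);b=plane(p,(344,62),.06);d=(b-a)[:2];print(a,b,np.linalg.norm(d),np.arctan2(d[1],d[0]))
for u,z in(((331,170),.0645),((318,260),.0645),((334,115),.0645)): print(plane(p,u,z))
E
```

```text
[0.52335139 0.02580135 0.076     ] [0.47836783 0.19029419 0.06      ] 0.1705327393078337 1.8377378432494953
[0.49598148 0.1300952  0.0645    ]
[0.51242237 0.06980046 0.0645    ]
[0.48458311 0.16105058 0.0645    ]
```

move_arm(series=[[[0,0,0.12],[0,-1,20],1],[[0,0,0.12],[0,-1,50],1],[[0,0,0.12],[0,-1,75],1],[[0,0,0.12],[0,-1,90],1],[[0,0,0.12],[0,-1,99],1],[[0,0,0.12],[0,-1,99],1],[[0,0,0.12],[0,-1,99],0.5],[[0,0,0.12],[0,-1,99],0.45]], squeeze=60)

```text
time_s: 11.45
ee_pos: [0.5028, 0.0944, 0.0302]
eef_rot: [3.14, 0.0, 1.846]
force: [0.1, 0.0, 1.1]
finger_gap: 0.0591
gripper_force: 0.0
```

move_arm(series=[[[0,0,0],[0,0,0],0.3],[[0,0,0],[0,0,0],0.2],[[0,0,0],[0,0,0],0.1],[[0,0,0],[0,0,0],0],[[0,0,0],[0,0,0],0],[[0,0,0],[0,0,0],0]])

```text
time_s: 12.05
ee_pos: [0.5044, 0.0948, 0.0306]
eef_rot: [3.137, 0.001, 1.845]
force: [2.1, 2.5, 6.2]
finger_gap: 0.0327
gripper_force: 59.0
```

move_arm(series=[[[0,0,0],[0,0,-5],0],[[0,0,0],[0,0,-12],0],[[0,0,0],[0,0,-22],0],[[0,0,0],[0,0,-35],0],[[0,0,0],[0,0,-50],0],[[0,0,0],[0,0,-70],0],[[0,0,0],[0,0,-90],0],[[0,0,0],[0,0,-115],0],[[0,0,0],[0,0,-140],0],[[0,0,0],[0,0,-150],0],[[0,0,0],[0,0,-155],0],[[0,0,0],[0,0,-155],0]], squeeze=80)

```text
time_s: 13.25
ee_pos: [0.5015, 0.0943, 0.1842]
eef_rot: [-3.141, 0.0, 1.845]
force: [0.3, -0.3, -6.6]
finger_gap: 0.0315
gripper_force: 80.2
```

```bash
python3 - <<'E'
from h import *
o=observe();print(o['ee_pos'],o['eef_rot'],o['joints'],o['force'],o['ft_torque'])
ps,s=snap('side','s7');p,i=snap('wrist','w7');pt,t=snap('top','t7')
u=proj(ps,[.51,.07,.2]).astype(int)
def crop(i,x0,y0,w,h,k): return cv2.resize(i[y0:y0+h,x0:x0+w],(w*k,h*k),interpolation=cv2.INTER_CUBIC)
b=crop(s,u[0]-50,u[1]-50,100,100,4);c=crop(s,400,185,100,100,4)
d=cv2.resize(i[150:400,220:420],(320,400))
top=np.hstack([b,c]);cv2.imwrite('pics/c7.png',top);cv2.imwrite('pics/d7.png',d)
E
```

```text
[0.50151893 0.09428376 0.1842236 ] [-3.14122633e+00  4.64423995e-05  1.84535425e+00] [ 5.04897842e-02  2.82080753e-01  1.75907086e+00 -1.42084150e-04
  1.10078789e+00 -2.24003761e-01] [ 0.28764502 -0.29928021 -6.57575668] [0.23480995 0.04037674 0.01621268]
```

View pics/c7.png

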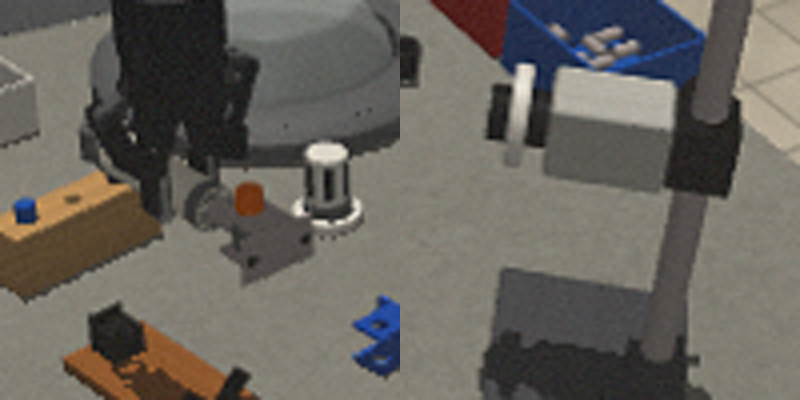

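```bash
python3 - <<'E'
from h import *
pt=camera_params('top');ps=camera_params('side')
f=lambda c:(415+(c[0]+.5)/4-.5,90+(c[1]+.5)/4-.5)
a=plane(pt,f((15,272)),.01);b=plane(pt,f((120,168)),.01);d=b-a;print('plate edge',a,b,np.linalg.norm(d),np.degrees(np.arctan2(d[1],d[0])))
t=cv2.imread('pics/top0.png');h=cv2.cvtColor(t,cv2.COLOR_BGR2HSV)
L=[]
for u in((140,268),(143,270)):
    for s in((421.7,212.7),(422.5,213)):
        X,m=tri(pt,f(u),ps,s);print('lens',X,m);L.append(X)
X,m=tri(pt,f((160,255)),ps,(400+119/4,185+114/4));print('ring',X,m)
L=np.mean(L,0);P,_=tri(pt,f((368,35)),ps,(415+292/4-.5,150+54/4-.5));d=P-L;print('post',P,np.hypot(*d[:2]),np.degrees(np.arctan2(d[1],d[0])))
print(L)
E
```

```text
plate edge [ 0.73725331 -0.28938477  0.01      ] [ 0.82246482 -0.36963371  0.01      ] 0.11705081621675975 -43.2820704287886
lens [ 0.67827502 -0.32564131  0.18680183] 0.005946215850346853
lens [ 0.67939379 -0.32632193  0.18563659] 0.0045304877639402615
lens [ 0.67673632 -0.32712492  0.18828636] 0.005465451318110226
lens [ 0.67784972 -0.32780645  0.18712698] 0.00405216655984696
ring [ 0.68873224 -0.33876416  0.18882919] 0.0016558415598000294
post [ 0.76402102 -0.4057455   0.34244546] 0.11676092046313387 -42.592794059060246
[ 0.67806371 -0.32672365  0.18696294]
```

```bash
python3 - <<'E'
from h import *
go([.6191,-.1678,.172],.82)
E
```

```text
turn [-2.8000e-03  9.0000e-04  1.0253e+00] shift [-284.3   42.8   10.7] t 13.4
```

move_arm(series=[[[0,0,0.03],[-8,1,0],0],[[0,0,0.09],[-25,4,0],0],[[0,0,0.18],[-50,8,0],0],[[0,0,0.28],[-79,12,0],0],[[0,0,0.4],[-111,17,0],0],[[0,0,0.52],[-143,22,0],0],[[0,0,0.64],[-176,27,0],0],[[0,0,0.75],[-208,31,0],0],[[0,0,0.85],[-237,36,0],0],[[0,0,0.94],[-260,39,2],0],[[0,0,1],[-276,42,6],0],[[0,0,1.025],[-284,43,10],0]])

```text
time_s: 14.6
ee_pos: [0.6207, -0.1696, 0.1731]
eef_rot: [-3.141, 0.001, 0.816]
force: [0.1, -0.1, -6.9]
finger_gap: 0.0322
gripper_force: 80.3
```

move_arm(series=[[[0,0,0],[0,0,0],0],[[0,0,0],[0,0,0],0],[[0,0,0],[0,0,0],0],[[0,0,0],[0,0,0],0],[[0,0,0],[0,0,0],0]])

```text
time_s: 15.1
ee_pos: [0.6203, -0.1667, 0.1746]
eef_rot: [3.141, -0.0, 0.821]
force: [-0.0, 0.2, -7.1]
finger_gap: 0.0319
gripper_force: 80.3
```

```bash
python3 - <<'E'
from h import *
o=observe();print(o['ee_pos'],o['eef_rot'],o['joints'],o['force'],o['finger_gap'],o['qd'].round(4));go([.6191,-.1678,.170],.82)
ps,s=snap('side','s8');pt,t=snap('top','t8');p,i=snap('wrist','w8')
c=np.array([.677,-.3257,.187]);e=np.array([.5673,-.2234,.187])
a=[proj(ps,e),proj(ps,c),proj(pt,e),proj(pt,c)];print(np.round(a,1))
def orange(i):
    h=cv2.cvtColor(i,cv2.COLOR_BGR2HSV);m=cv2.inRange(h,(3,190,60),(14,255,255));n,l,st,c=cv2.connectedComponentsWithStats(m)
    for k in range(1,n):
        if st[k,4]>15: print(c[k].round(1),st[k])
for im in(s,t): orange(im);print()
x,y=340,185
A=cv2.resize(s[170:270,330:450],(480,400),interpolation=cv2.INTER_CUBIC)
B=cv2.resize(t[110:210,370:450],(320,400),interpolation=cv2.INTER_CUBIC)
cv2.imwrite('pics/c8.png',np.hstack([A,B]))
E
```

```text
[ 0.62027402 -0.16673579  0.17464939] [ 3.14134426e+00 -2.00855934e-05  8.21395874e-01] [-3.70038128e-01  4.69906502e-01  1.47808588e+00 -7.88831180e-05
  1.19336210e+00  3.79391390e-01] [-0.02059495  0.20917663 -7.12889431] 0.03186506316547594 [-0.004   0.0003 -0.0032  0.0025 -0.0029 -0.0036]
turn [ 0.0002 -0.      0.0014] shift [-1.6 -0.1  4.6] t 15.1
[[359.4 201.8]
 [422.5 212.3]
 [408.8 199.3]
 [449.2 158.2]]
[422.8 179.8] [416 175  15   9  23]
[360.  191.9] [357 187   7  10  58]

[327.8  94.1] [318  86  23  18  64]
[341.4  88.1] [338  86   8   5  17]
[337.5 100.3] [333  97  10   7  22]
[412.1 193.7] [408 192   8   5  22]
[320.7 214. ] [313 208  13  17  69]
[281.7 231.3] [ 243  211   80   41 1185]
```

View pics/c8.png

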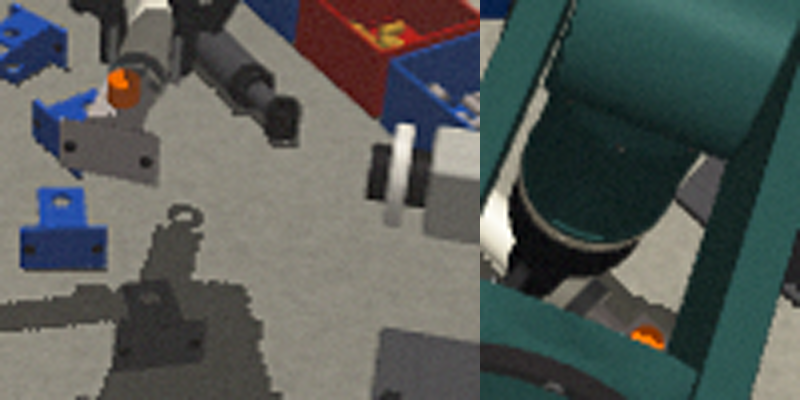

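```bash
python3 - <<'E'
from h import *
ps=camera_params('side');pt=camera_params('top');o=observe()
X,m=tri(ps,(360,191.9),pt,(412.1,193.7));print('head tri',X,m)
e=o['ee_pos']+Ro.from_euler('xyz',o['eef_rot']).apply([-.076,-.0007,-.017]);print('eye pred',e,'head pred side',proj(ps,e+[0,0,.0255]),'top',proj(pt,e+[0,0,.03]))
L=np.array([.677,-.3257,.187]);d=e-L;a=np.radians(-43);print('lens frame',d@[np.cos(a),np.sin(a),0],d@[-np.sin(a),np.cos(a),0],d[2])
s=cv2.imread('pics/s8.png');w=cv2.imread('pics/w8.png')
cv2.imwrite('pics/w8v.png',w)
E
```

```text
head tri [ 0.57102251 -0.22397873  0.21679235] 0.006663854307413316
eye pred [ 0.568048   -0.2222083   0.19156006] head pred side [359.87445683 191.3050572 ] top [411.28874105 195.73187669]
lens frame -0.15026362101278207 0.001383952404249658 0.004560062676030985
```

View pics/w8v.png

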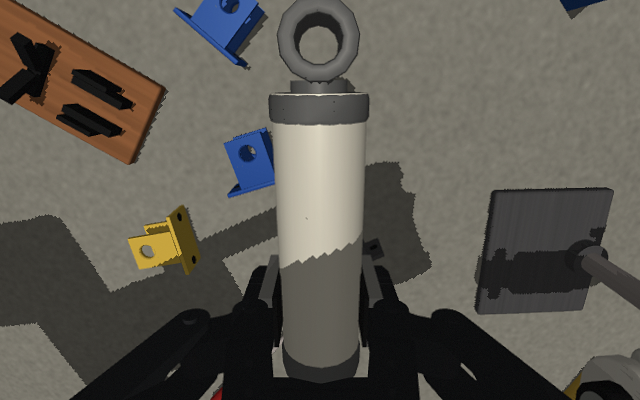

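move_arm(series=[[[0,0,0],[-1,0,1],0],[[0,0,0],[-1,0,3],0],[[0,0,0],[-1,0,3],0],[[0,0,0],[-1,0,3],0],[[0,0,0],[-1,0,3],0],[[0,0,0],[-1,0,3],0],[[0,0,0],[-1,0,3],0],[[0,0,0],[-1,0,3],0],[[0,0,0],[-1,0,3],0],[[0,0,0],[-1,0,3],0]])

```text
time_s: 16.25
ee_pos: [0.6197, -0.1681, 0.1713]
eef_rot: [3.142, 0.0, 0.82]
force: [0.3, -0.5, -6.0]
finger_gap: 0.0317
gripper_force: 80.3
```

```bash
python3 - <<'E'
from h import *
o=observe();print(o['ee_pos'],o['eef_rot'],o['force'],o['finger_gap'],abs(o['qd']).max())
print(arm.sign_off())
E
```

```text
[ 0.61966036 -0.16810176  0.17131481] [3.14157456e+00 1.15054721e-04 8.20357914e-01] [ 0.28258557 -0.46173005 -5.97997286] 0.031661882859132226 0.004034019709194392
the job is handed in; nothing more can be done
None
```

The pin is fully home and released, and the damper, with the bracket hanging on the pin, is held steady about 150 mm in front of the lens, level, square and pin head up by my measurements. I handed the job in at 16.25 s; no verdict came back.

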